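# Fetch the rear specimen carrier from a crowded hook and load it for measurement

## Task

I need the blue specimen carrier, which hangs at the back of the crowded hook, standing in the cradle of the measuring station. First move the red and the yellow carrier in front of it, one at a time, over to the spare hook and leave them hanging there, then take the blue one off and set it upright and fully down in the cradle's slot. Never drop a carrier or put one down on the table, and leave everything else lying where it is.

Things in the scene. Friction and masses are not known exactly. Their poses are not given: they have to be found in the camera images.
- hook_full: Crowded hook: steel stand, fixed. Origin: on the table under the middle of its level arm, z up. Arm: flat bar 12 mm wide (y), 6 thick, top 160 mm up, along x from the post (face at x = +70 mm, 24 wide, no higher than the arm) to the free tip at x = -70 that points to the robot; there a lip rises 8 mm. Three carriers hang here about 35 mm apart, square to the arm.
- hook_spare: Spare hook: steel stand, fixed. Origin: on the table under the middle of its level arm, z up. Arm: flat bar 12 mm wide (y), 6 thick, top 160 mm up, along x from the post (face at x = +70 mm, 24 wide, no higher than the arm) to the free tip at x = -70 that points to the robot; there a lip rises 8 mm. Empty, room for three.
- carrier_blue_mid (a point): Blue carrier: aluminium plate 160 mm tall (z), 46 wide (y), 10 thick (x), blue top band, both faces alike. Point: its centre. Closed window for the hook arm, 28 wide, 36 high: 6 to 42 mm above the point. Hung, the window's top edge rests on the arm, point 118 mm above the table. Solid band 42 to 80 mm above the point: grip it from above across the 46 mm. Rear one, next to the post.
- carrier_red_mid (a point): Red carrier: aluminium plate 160 mm tall (z), 46 wide (y), 10 thick (x), red top band, both faces alike. Point: its centre. Closed window for the hook arm, 28 wide, 36 high: 6 to 42 mm above the point. Hung, the window's top edge rests on the arm, point 118 mm above the table. Solid band 42 to 80 mm above the point: grip it from above across the 46 mm. In front of the blue one.
- carrier_yellow_mid (a point): Yellow carrier: aluminium plate 160 mm tall (z), 46 wide (y), 10 thick (x), yellow top band, both faces alike. Point: its centre. Closed window for the hook arm, 28 wide, 36 high: 6 to 42 mm above the point. Hung, the window's top edge rests on the arm, point 118 mm above the table. Solid band 42 to 80 mm above the point: grip it from above across the 46 mm. In front of the blue one.
- cradle (a point): Centre of the cradle slot's floor on the measuring station (granite slab, fixed), 65 mm above the table, z up. Slot open upward: 14 mm (x) by 54 (y), 28 deep, orange lead-in flaps up to 40 mm above the floor. The carrier stands in it, its width along y. Around it: lens and head from x = +56 mm, 80 high over the floor, white column from +137, 105 high; motor x -45 to -109, y +32 to +78, 25 high.
- disc_mid (a point): Bystander: loose steel disc 76 mm across, 14 mm high, with a slot across its top; point at its centre.
- driver_grip (a point): Bystander: loose screwdriver lying on the table; point on its handle.
- wrench_grip (a point): Bystander: loose wrench lying on the table; point on its shaft.
- solvent_mid (a point): Bystander: loose amber bottle 60 mm across, 150 mm high; point at its centre.
- jar_mid (a point): Bystander: loose white jar 70 mm across, 80 mm high; point at its centre.
Mind the look-alikes: they are no part of the job. Leave any green look-alike of the part that bears carrier_blue_mid alone. What is shaped like the part that bears carrier_yellow_mid but brown is not meant.

How it is judged:
On the way, in this order (a step that is already met when the one before it is completed fails the run):
1. one of the front carriers (red or yellow) hangs released on the spare hook (((x of carrier_red_mid in the frame of hook_spare between -0.063 and 0.068 m and y of carrier_red_mid in the frame of hook_spare between -0.016 and 0.016 m and z of carrier_red_mid in the frame of hook_spare between 0.108 and 0.127 m and angle between carrier_red_mid's own z axis and vertical below 0.2 rad and contact force between the fingers and carrier_red below 0.05 N and linear speed of carrier_red below 0.03 m/s) or (x of carrier_yellow_mid in the frame of hook_spare between -0.063 and 0.068 m and y of carrier_yellow_mid in the frame of hook_spare between -0.016 and 0.016 m and z of carrier_yellow_mid in the frame of hook_spare between 0.108 and 0.127 m and angle between carrier_yellow_mid's own z axis and vertical below 0.2 rad and contact force between the fingers and carrier_yellow below 0.05 N and linear speed of carrier_yellow below 0.03 m/s))), for 0.2 s.
2. both front carriers hang released on the spare hook (x of carrier_red_mid in the frame of hook_spare between -0.063 and 0.068 m and y of carrier_red_mid in the frame of hook_spare between -0.016 and 0.016 m and z of carrier_red_mid in the frame of hook_spare between 0.108 and 0.127 m and angle between each of carrier_red_mid, carrier_yellow_mid's own z axis and vertical below 0.2 rad and contact force between the fingers and carrier_red below 0.05 N and linear speed of each of carrier_red, carrier_yellow below 0.03 m/s and x of carrier_yellow_mid in the frame of hook_spare between -0.063 and 0.068 m and y of carrier_yellow_mid in the frame of hook_spare between -0.016 and 0.016 m and z of carrier_yellow_mid in the frame of hook_spare between 0.108 and 0.127 m and contact force between the fingers and carrier_yellow below 0.05 N), for 0.2 s.
3. the blue carrier is off the crowded hook (horizontal distance between carrier_blue_mid and hook_full above 0.1 m), for 0.1 s.
4. the blue carrier stands released in the cradle (x of carrier_blue_mid in the frame of cradle between -0.012 and 0.012 m and y of carrier_blue_mid in the frame of cradle between -0.012 and 0.012 m and z of carrier_blue_mid in the frame of cradle between 0.074 and 0.085 m and angle between carrier_blue_mid's own z axis and vertical below 0.2 rad and angle between the x axis of carrier_blue_mid and the x axis of cradle, either way round below 0.35 rad and contact force between the fingers and carrier_blue below 0.05 N and linear speed of carrier_blue below 0.03 m/s), for 0.2 s.
At the end, for the whole second after the job is handed in: The red and the yellow carrier hang, released and still, on the arm of the spare hook between its lip and post, upright within 0.2 rad; the blue carrier stands released and still in the cradle's slot, its lower edge within 5 mm of the slot's floor, upright within 0.2 rad and along the slot (all of step 2 and all of step 4); the robot touches nothing.
It fails at once if a carrier is dropped or put down on the table (its centre under 85 mm above the table) (height (world z) of any of carrier_red_mid, carrier_yellow_mid, carrier_blue_mid below 0.085 m).
It fails at once if a bystander is shifted by more than 30 mm (distance of any of disc_mid, driver_grip, wrench_grip, solvent_mid, jar_mid from where it was at the start of the episode above 0.03 m).
It also fails if it takes over 72 s, if anything falls off the work surface, if the arm or the gripper's body presses on something with over 40 N, if the wrist force passes 120 N, or if a joint passes its speed limit or range.

## Robot

A 6-joint arm with a two-finger parallel gripper is mounted at the origin on the work surface. World frame = base frame: x ahead of the robot, y to its left, z up, the work surface at z = 0. Lengths are in m, angles in rad, forces in N, time in s.
With the tool pointing down it reaches from about 0.25 to 0.775 m from the base axis. Payload 4 kg.
Tool frame: the origin (TCP) lies on the front face of the gripper's body, between the roots of the fingers; the fingertips stand 97 mm ahead of it and the grasp point (between the pads) lies 78 mm ahead of it; x points along the fingers, y is the direction in which the jaws open and shut, and the axes are right-handed (so a half turn about x gives the same grasp; the last joint's range is limited). The gripper opens to 94 mm and grips with 3 to 60 N. Pads are 16 mm wide; open, the fingers measure 119 mm over their backs; the gripper's body (75 mm by 177 mm) begins 78 mm behind the grasp point.
Start: joints at [-1.317, 0.087, 1.371, -0, 1.684, -0.103], TCP at [0.192, -0.515, 0.303] pointing down, gripper open.
Joint ranges: [-3.1, 3.1], [-0.76, 2.03], [0.27, 2.55], [-1.08, 4.22], [0.17, 2.65], [-2.57, 2.57]. Speed limits (rad/s): [2.79, 2.79, 3.14, 3.14, 3.14, 3.14].

## Interface

Orientations are given as a unit quaternion [x, y, z, w].
In Python, from cell import env gives the robot as it stands. The module is installed in compiled form; this text tells all that it offers.
- The arm moves only by the shell command python3 -m inch 'ROWS' [FORCE]. ROWS is JSON, a list that holds one entry, the list of rows, each a list of 7 numbers: the turn, a rotation vector about the tool's x, y, z in rad, then the shift along the tool's x, y, z in mm, then the opening, from 0 (shut) to 1 (fully open). In form: [[[rx, ry, rz, x, y, z, grip], ...]]. A call has 1 to 20 rows; each row shifts and turns the commanded pose from where the row before left it, along the tool's axes as they then stand; what a row does not reach is not made up. A row lasts 1/8 s, in which the tool goes at most 62.5 mm and 10.7 degrees, less where a joint would pass 70% of its speed; a pose out of reach is approached as far as the arm can. A call is refused whole if a number of a shift passes 62.5 or a number of a turn 0.188, either way. A call with a gripper value outside its range is refused whole. The fingers move at their own pace and stop on an object; FORCE is the grip in N (left out, the last holds). Time passes only in rows, so rows that do not move let the fingers close. It gives the time, the measured TCP pose, the force and the opening at its end, in the units of the state.
- env.read_state(): the state, without advancing time (a new reading comes with each control period).
- env.camera(name): name is "side" or "top" or "wrist"; returns a dict with "pixels" (480x640x3 uint8, red, green, blue), "range_z" (480x640 float32, m along the optical axis (not along the pixel's ray), 0 where there is no reading), "fovy" (degrees; the focal length in pixels is half the picture's height over the tangent of half this angle, whatever the lens; pixels are square), "cx", "cy" (the principal point, pixels), "k1" (the pictures are not rectified: a ray, as slopes to the right and down, at radius r is drawn at 1 + k1 r^2 times it, then the intrinsics apply), "extrinsics" (4x4, takes a point from world to camera coordinates); the wrist camera has in their place "tool_from_camera" (4x4, takes a point from camera to tool coordinates, whose origin is the TCP and whose axes are the tool frame's). Camera axes: x right, y down, z forward; pixel columns grow to the right and rows downward; lengths in m; the calibration is good to about 2 mm. A picture is of the moment at which its call begins: read the wrist's pose just before it.
- env.sign_off(): hands the job in, once; it reports no verdict.
The state is a dict: "clock": time; "q": joint angles; "dq": joint speeds; "tau": joint torques, N m; "ee_pos": TCP position; "tcp_rot": TCP orientation; "ft_force": force on the tool from outside, world axes, zero at the start; "moment": the same for the moment, N m; "opening": opening from 0.0 (shut) to 1.0 (fully open).
Only numpy, scipy, OpenCV 4.12 (cv2) and the standard library are available. Lean on these libraries where they do the work, as an engineer would, in place of code of your own. Each camera call takes 0.05 s, during which the arm holds its last target. There are 200 camera calls.

## Working session

There is one attempt and no reset: what is moved stays moved. The work goes in short steps, Python scripts to look and compute and a shell command to move; the robot and the scene stay as the last step left them, time stands still between calls to the robot, and variables do not carry over. Pictures are saved under pics/ and viewed, about 8 in all and at most 12, crops included, and the job is handed in when it is done.

```bash
mkdir -p pics; cat > h.py <<'E'
import numpy as np, cv2
from cell import env
from scipy.spatial.transform import Rotation as R
def cam(n):
    s=env.read_state(); c=env.camera(n)
    f=240/np.tan(np.radians(c["fovy"])/2)
    if "extrinsics" in c: T=np.linalg.inv(np.array(c["extrinsics"]))
    else:
        W=np.eye(4);W[:3,:3]=R.from_quat(s["tcp_rot"]).as_matrix();W[:3,3]=s["ee_pos"]
        T=W@np.array(c["tool_from_camera"])
    c.update(f=f,T=T); return c
def ray(c,uv):
    uv=np.atleast_2d(np.array(uv,float)); d=(uv-[c["cx"],c["cy"]])/c["f"]
    s=d.copy()
    for _ in range(20): s=d/(1+c["k1"]*(s**2).sum(1,keepdims=True))
    return np.c_[s,np.ones(len(s))]@c["T"][:3,:3].T, c["T"][:3,3]
def onz(c,uv,z):
    d,o=ray(c,uv); return o+d*((z-o[2])/d[:,2])[:,None]
def cloud(c):
    v,u=np.mgrid[:480,:640]; d,o=ray(c,np.c_[u.ravel(),v.ravel()])
    P=o+d*c["range_z"].reshape(-1,1); P[c["range_z"].ravel()==0]=np.nan
    return P.reshape(480,640,3)
def tri(c1,p1,c2,p2):
    d1,o1=ray(c1,p1);d2,o2=ray(c2,p2);d1=d1[0];d2=d2[0]
    t=np.linalg.lstsq(np.c_[d1,-d2],o2-o1,rcond=None)[0]
    a=o1+d1*t[0];b=o2+d2*t[1]; return (a+b)/2,np.linalg.norm(a-b)
def save(c,n): cv2.imwrite("pics/"+n,c["pixels"][:,:,::-1])
E
python3 - <<'E'
from h import *
for n in("top","side","wrist"):
    c=cam(n);save(c,n+"0.png");print(n,c["f"],c["k1"],c["T"][:3,3].round(3),c["T"][:3,2].round(2),(c["range_z"]>0).mean())
s=env.read_state();print(s["clock"],s["ee_pos"],R.from_quat(s["tcp_rot"]).as_matrix().round(3),s["opening"])
E
```

```text
top 581.958254903101 -0.00016220089965554606 [0.21  0.014 1.441] [ 0.18 -0.01 -0.98] 0.9957552083333333
side 468.35752569899927 -0.05738030458116685 [0.168 0.889 0.666] [ 0.27 -0.81 -0.52] 0.99607421875
wrist 406.6952113257175 -0.005850638927696309 [ 0.256 -0.492  0.385] [-0.22 -0.08 -0.97] 0.995859375
0.15 [ 0.19204103 -0.51512806  0.30178291] [[-0.     0.349 -0.937]
 [ 0.002 -0.937 -0.349]
 [-1.    -0.002 -0.   ]] 0.9990287906024361
```

View pics/top0.png

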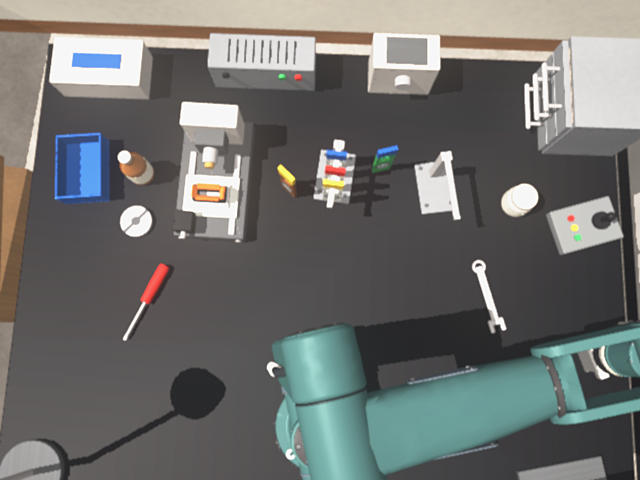

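View pics/side0.png

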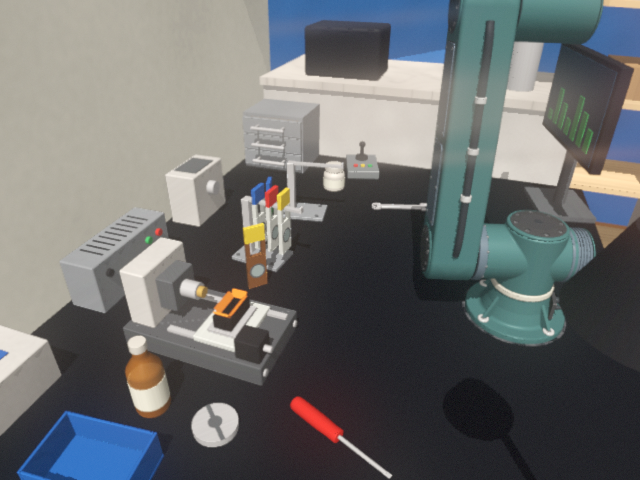

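The top view shows the crowded hook at (335,175), with blue (335,154), red (335,170) and yellow (333,184) hanging on it. The spare hook is at (447,185) and the cradle at (209,192). The look-alikes are brown/yellow at (287,178) and green/blue at (385,155). The side view confirms this, with the carrier tops at (258,192), (271,196) and (283,198).

```bash
python3 - <<'E'
from h import *
t=cam("top");s=cam("side");Pt=cloud(t);Ps=cloud(s)
def masks(c):
    h=cv2.cvtColor(c["pixels"],cv2.COLOR_RGB2HSV);H,S,V=[h[...,i].astype(int) for i in range(3)]
    k=(S>130)&(V>90)
    return dict(blue=k&(H>100)&(H<130),red=k&((H<6)|(H>174)),yellow=k&(H>20)&(H<34),orange=k&(H>6)&(H<19))
for n,c,P in(("top",t,Pt),("side",s,Ps)):
    for col,m in masks(c).items():
        k,l,st,ce=cv2.connectedComponentsWithStats(m.astype(np.uint8))
        for i in range(1,k):
            if st[i,4]>25:
                q=P[l==i];q=q[np.isfinite(q[:,0])]
                if np.median(q[:,2])>.05 and np.median(q[:,0])<.75:
                    zt=np.percentile(q[:,2],95);g=q[q[:,2]>zt-.006]
                    print(n,col,st[i],ce[i].round(1),"med",np.median(q,0).round(3),"top",zt.round(3),g[:,:2].mean(0).round(3))
# hook arms: cloud points with z 0.15..0.175
for n,P in(("top",Pt),("side",Ps)):
  for y0,y1 in((-.45,-.17),(-.12,.03)):
    k=(P[...,2]>.15)&(P[...,2]<.178)&(P[...,1]>y0)&(P[...,1]<y1)&(P[...,0]>.3)&(P[...,0]<.75)
    q=P[k]
    if len(q)<10: print(n,len(q));continue
    r=cv2.minAreaRect((q[:,:2]*1000).astype(np.float32));print(n,"arm",len(q),r,np.median(q[:,2]))
E
```

```text
top blue [377 145  22  13 160] [386.8 150.7] med [ 0.631 -0.137  0.156] top 0.162 [ 0.632 -0.137]
top blue [327 150  20   9 135] [336.  154.2] med [ 0.605 -0.017  0.194] top 0.2 [ 0.607 -0.017]
top red [325 166  21  10 144] [334.9 170.5] med [ 0.568 -0.016  0.194] top 0.2 [ 0.57  -0.015]
top yellow [277 164  18  21 132] [286.3 174.7] med [0.568 0.095 0.152] top 0.162 [0.568 0.096]
top yellow [323 180  21   9 131] [333. 184.] med [ 0.537 -0.013  0.194] top 0.2 [ 0.539 -0.011]
top orange [119 163  19  13 149] [128.1 169.5] med [0.579 0.47  0.104] top 0.117 [0.583 0.468]
top orange [280 174  15  16  44] [286.9 182.3] med [0.566 0.096 0.086] top 0.118 [0.556 0.087]
top orange [192 184  34  18 334] [206.5 192. ] med [0.535 0.287 0.097] top 0.105 [0.531 0.281]
side blue [ 269    0  181   60 5192] [377.9  19.3] med [ 0.624 -1.891  0.391] top 0.463 [ 0.621 -1.868]
side blue [ 582    8   58   47 1465] [611.5  34.6] med [-0.457 -1.89   0.359] top 0.463 [-0.411 -1.83 ]
side blue [542  43  19  18 255] [551.1  50.5] med [-0.198 -1.89   0.269] top 0.303 [-0.192 -1.825]
side blue [266 177   6  13  
[... 594 characters left out ...]
[230.5 301.9] med [0.543 0.276 0.098] top 0.104 [0.537 0.28 ]
side orange [ 125  352   37   37 1031] [143.  370.8] med [0.587 0.484 0.101] top 0.124 [0.593 0.478]
top arm 448 ((552.967529296875, -278.42864990234375), (161.11557006835938, 24.19472312927246), 6.189690589904785) 0.15862506604131332
top arm 450 ((589.2223510742188, -26.57745361328125), (99.40070343017578, 182.2159423828125), 50.16034698486328) 0.15955157424771593
side arm 229 ((554.317626953125, -276.00091552734375), (159.34197998046875, 30.53017807006836), 7.684927463531494) 0.15861263638369627
side arm 578 ((590.2599487304688, -24.027984619140625), (100.62712860107422, 182.6195068359375), 50.81631088256836) 0.16077085988584144
```

```bash
cat >> h.py <<'E'
def togo(p,yaw):
    "yaw (deg) = hook-frame yaw; tool y = -hook y. Turn first, then shift (mm, in turned tool axes)"
    s=env.read_state(); M=R.from_quat(s["tcp_rot"]).as_matrix(); a=np.radians(yaw)
    x=np.array([0,0,-1.]);y=-np.array([-np.sin(a),np.cos(a),0]);D=np.c_[x,y,np.cross(x,y)]
    print("turn",R.from_matrix(M.T@D).as_rotvec().round(3),"shift",((np.array(p)-s["ee_pos"])@D*1000).round(1),
      "tcp",np.round(s["ee_pos"],4),"yaw",np.degrees(np.arctan2(M[0,1],-M[1,1])).round(2),"t",round(s["clock"],2),"op",round(s["opening"],3),"F",np.round(s["ft_force"],1))
E
python3 -c "
from h import *
togo([.55,-.15,.42],-5)"
```

```text
turn [0.444 0.    0.001] shift [-117.9 -395.  -324.8] tcp [ 0.192  -0.5152  0.3021] yaw 20.44 t 0.25 op 1.001 F [-0.1 -0.2 -0.2]
```

```bash
python3 -m inch '[[[0.148,0,0,-39.3,0,0,1],[0.148,0,0,-39.3,0,0,1],[0.148,0,0,-39.3,0,0,1],[0,0,0,0,-39.5,-32.5,1],[0,0,0,0,-39.5,-32.5,1],[0,0,0,0,-39.5,-32.5,1],[0,0,0,0,-39.5,-32.5,1],[0,0,0,0,-39.5,-32.5,1],[0,0,0,0,-39.5,-32.5,1],[0,0,0,0,-39.5,-32.5,1],[0,0,0,0,-39.5,-32.5,1],[0,0,0,0,-39.5,-32.5,1],[0,0,0,0,-39.5,-32.5,1],[0,0,0,0,0,0,1],[0,0,0,0,0,0,1]]]'
python3 - <<'E'
from h import *
togo([.55,-.15,.42],-5)
c=cam("wrist");save(c,"w1.png");np.savez("w1.npz",P=cloud(c),px=c["pixels"])
E
```

```text
clock: 2.12
ee_pos: [0.5501, -0.1503, 0.4203]
tcp_rot: [-0.706, 0.031, 0.707, 0.031]
ft_force: [0.5, -0.4, -0.2]
opening: 1.002
turn [ 0.     0.001 -0.   ] shift [ 0.3 -0.3  0.1] tcp [ 0.5501 -0.1503  0.4203] yaw -4.99 t 2.12 op 1.002 F [ 0.5 -0.4 -0.2]
```

View pics/w1.png

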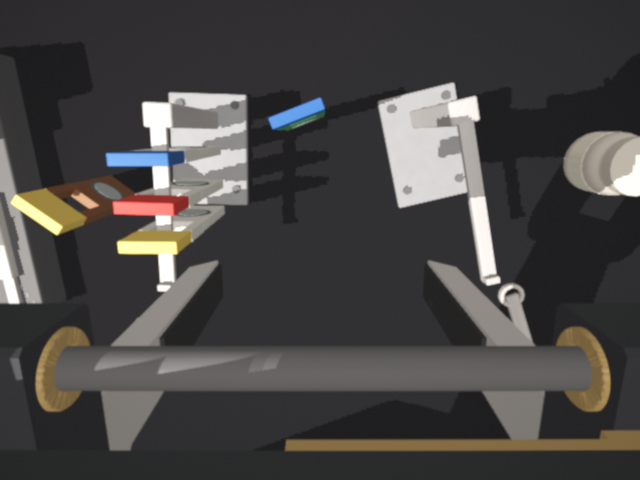

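The wrist view shows both hooks. Crowded carriers: blue (145,158), red (150,204), yellow (154,242). The arm tip is at (168,287) with its post at (158,112). The spare arm runs from its post at (463,107) to its tip at (490,280).

```bash
python3 - <<'E'
from h import *
d=np.load("w1.npz");P=d["P"];h=cv2.cvtColor(d["px"],cv2.COLOR_RGB2HSV);H,S,V=[h[...,i].astype(int) for i in range(3)]
v,u=np.mgrid[:480,:640]
def rect(q): 
    (c,(a,b),t)=cv2.minAreaRect((q[:,:2]*1000).astype(np.float32))
    if a<b:a,b,t=b,a,t-90
    return np.round(c,1),round(a,1),round(b,1),round(t,1)
for n,m,x0,x1 in(("blue",(H>100)&(H<130),100,190),("red",(H<6)|(H>174),100,195),("yellow",(H>20)&(H<34),112,195),):
    m=m&(S>130)&(V>60)&(u>x0)&(u<x1)&(v>140)&(v<260); q=P[m];zt=np.percentile(q[:,2],90);q=q[abs(q[:,2]-zt)<.006]
    print(n,len(q),zt.round(4),q.mean(0).round(4),rect(q))
for n,x0,x1,v0,v1 in(("full",140,180,95,292),("spare",440,500,95,284)):
    g=(u>x0)&(u<x1)&(v>v0)&(v<v1)&(S<60)&(V>110)&(P[...,2]>.150)&(P[...,2]<.175);q=P[g]
    # centreline: mid between edges per x-bin (arm only)
    print(n,len(q),np.median(q[:,2]).round(4),"x range",q[:,0].min().round(4),q[:,0].max().round(4), rect(q))
    L=[]
    for x in np.arange(.46,.68,.01):
        s=q[abs(q[:,0]-x)<.005]
        if len(s)>5:
            L.append((x,s[:,1].min(),s[:,1].max()))
    L=np.array(L);print((L*1000).round(0).astype(int).tolist())
    w=L[:,2]-L[:,1];k=(w>.008)&(w<.0155);f=np.polyfit(L[k,0],L[k,1:].mean(1),1);print("yaw",np.degrees(np.arctan(f[0])).round(2),"y at .55",np.polyval(f,.55).round(4))
E
```

```text
blue 0 nan [nan nan nan] (array([0., 0.]), 0.0, 0.0, 0.0)
red 0 nan [nan nan nan] (array([0., 0.]), 0.0, 0.0, 0.0)
yellow 0 nan [nan nan nan] (array([0., 0.]), 0.0, 0.0, 0.0)
full 2554 0.1607 x range 0.4942 0.6536 (array([574.1, -12.6]), 160.1, 37.1, -8.4)
[[500, -14, -1], [510, -15, -2], [520, -16, -3], [530, -15, -3], [550, -27, 10], [560, -20, -7], [580, -32, 5], [590, -24, -11], [600, -25, -12], [610, -37, -19], [620, -28, -4], [630, -35, -13], [640, -36, -11], [650, -37, -13]]
yaw -6.74 y at .55 -0.0127
spare 3497 0.1609 x range 0.4749 0.6351 (array([ 554.7, -282.4]), 160.0, 24.5, 8.5)
[[480, -300, -287], [490, -299, -286], [500, -297, -284], [510, -296, -283], [520, -294, -281], [530, -293, -279], [540, -291, -278], [550, -290, -276], [560, -288, -275], [570, -287, -273], [580, -285, -272], [590, -284, -270], [600, -283, -269], [610, -281, -262], [620, -285, -260], [630, -284, -259]]
yaw 8.47 y at .55 -0.2832<stdin>:10: RuntimeWarning: Mean of empty slice.
  ret = um.true_divide(
```

```bash
python3 - <<'E'
from h import *
d=np.load("w1.npz");P=d["P"];h=cv2.cvtColor(d["px"],cv2.COLOR_RGB2HSV);H,S,V=[h[...,i].astype(int) for i in range(3)]
v,u=np.mgrid[:480,:640]
for n,m in(("blue",(H>100)&(H<130)),("red",(H<6)|(H>174)),("yellow",(H>20)&(H<34)),):
    m=m&(S>130)&(V>60)&(u>100)&(u<200)&(v>140)&(v<260)&np.isfinite(P[...,0]); q=P[m];zt=np.percentile(q[:,2],85);q=q[abs(q[:,2]-zt)<.006]
    (c,(a,b),t)=cv2.minAreaRect((q[:,:2]*1000).astype(np.float32))
    print(n,len(q),zt.round(4),q.mean(0).round(4),np.round(c,1),round(a,1),round(b,1),round(t,1))
togo([.5395,-.012,.257],-6.5)
E
```

```text
blue 205 0.1985 [ 0.6106 -0.0243  0.1974] [609.9 -18.4] 46.4 10.2 85.1
red 282 0.1983 [ 0.5748 -0.0183  0.1973] [573.1 -15.8] 46.9 10.5 82.8
yellow 255 0.1939 [ 0.5456 -0.0194  0.193 ] [546.8 -14.2] 46.9 9.2 73.3
turn [ 0.025  0.    -0.001] shift [ 163.6 -136.8   25.9] tcp [ 0.5498 -0.1508  0.4206] yaw -5.05 t 2.17 op 0.999 F [ 0.7 -0.  -0.1]
```

```bash
python3 -m inch '[[[0.025,0,0,20,-34.2,6.3,1],[0,0,0,20,-34.2,6.3,1],[0,0,0,20,-34.2,6.3,1],[0,0,0,0,-34.2,6.3,1],[0,0,0,30,0,0,1],[0,0,0,35,0,0,1],[0,0,0,25,0,0,1],[0,0,0,11.5,0,0,1],[0,0,0,0,0,0,0.3],[0,0,0,0,0,0,0.3],[0,0,0,0,0,0,0.3],[0,0,0,0,0,0,0.3]]]' 25
python3 -c "
from h import *
togo([.54,-.0115,.259],-6.5)"
```

```text
clock: 3.68
ee_pos: [0.54, -0.0115, 0.2599]
tcp_rot: [0.707, -0.04, -0.705, -0.04]
ft_force: [-0.9, -0.4, -0.3]
opening: 0.613
turn [ 0.001 -0.002 -0.   ] shift [ 0.9 -0.  -0. ] tcp [ 0.54   -0.0115  0.2599] yaw -6.43 t 3.67 op 0.613 F [-0.9 -0.4 -0.3]
```

```bash
python3 -m inch '[[[0,0,0,0,0,0,0.3],[0,0,0,0,0,0,0.3],[0,0,0,0,0,0,0.3],[0,0,0,0,0,0,0.3],[0,0,0,0,0,0,0.3]]]' 25
python3 - <<'E'
from h import *
togo([.54,-.0115,.278],-6.5)
c=cam("wrist");save(c,"w2.png")
E
```

```text
clock: 4.3
ee_pos: [0.5398, -0.0116, 0.2594]
tcp_rot: [0.706, -0.04, -0.706, -0.04]
ft_force: [0.0, -0.4, 1.9]
opening: 0.488
turn [ 0.001 -0.001 -0.   ] shift [-18.6  -0.1  -0.2] tcp [ 0.5398 -0.0116  0.2594] yaw -6.43 t 4.3 op 0.488 F [ 0.  -0.4  1.9]
```

View pics/w2.png

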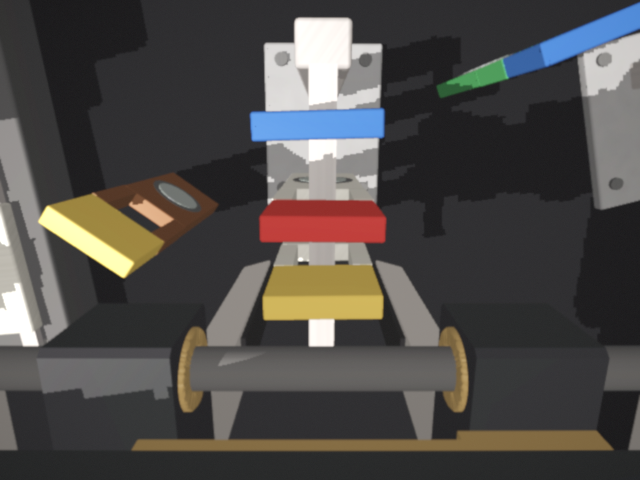

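Yellow is gripped (opening 0.488, about 46 mm), with red at (322,222) and blue at (317,126) ahead of it. Next I lift it and draw it off over the lip.

```bash
python3 -m inch '[[[0,0,0,-9,0,0,0.3],[0,0,0,-9,0,0,0.3],[0,0,0,0,0,0,0.3],[0,0,0,0,0,20,0.3],[0,0,0,0,0,30,0.3],[0,0,0,0,0,25,0.3],[0,0,0,0,0,15,0.3],[0,0,0,0,0,0,0.3]]]'
python3 - <<'E'
from h import *
c=cam("wrist");save(c,"w3.png");P=cloud(c)
h=cv2.cvtColor(c["pixels"],cv2.COLOR_RGB2HSV);H,S,V=[h[...,i].astype(int) for i in range(3)]
v,u=np.mgrid[:480,:640]
for n,m in(("blue",(H>100)&(H<130)),("red",(H<6)|(H>174)),("yellow",(H>20)&(H<34))):
    m=(m&(S>120)&(V>60)&(u>230)&(u<410)).astype(np.uint8)
    k,l,st,ce=cv2.connectedComponentsWithStats(m);i=1+st[1:,4].argmax();q=P[(l==i)&np.isfinite(P[...,0])]
    print(n,st[i]);zt=np.percentile(q[:,2],90);q=q[abs(q[:,2]-zt)<.003];r=cv2.minAreaRect((q[:,:2]*1000).astype(np.float32));print(n,len(q),zt.round(4),np.round(r[0],1),np.round(r[1],1),round(r[2],1))
a=np.radians(8.5);e=np.array([np.cos(a),np.sin(a)]);C=np.array([.5445,-.284])
for s in(-.115,.045,.0): print(s,(C+e*s).round(4))
p=C-e*.115;togo([p[0],p[1],.2775],8.5)
E
```

```text
clock: 5.35
ee_pos: [0.4499, -0.0013, 0.2772]
tcp_rot: [0.706, -0.04, -0.706, -0.04]
ft_force: [1.6, 0.2, -1.9]
opening: 0.493Traceback (most recent call last):
  File "<stdin>", line 7, in <module>
ValueError: attempt to get argmax of an empty sequence
```

```bash
python3 - <<'E'
from h import *
im=cv2.imread("pics/w3.png")[:,:,::-1].copy()
c=cam("wrist");P=cloud(c)
h=cv2.cvtColor(c["pixels"],cv2.COLOR_RGB2HSV);H,S,V=[h[...,i].astype(int) for i in range(3)]
v,u=np.mgrid[:480,:640]
for n,m in(("blue",(H>100)&(H<130)),("red",(H<6)|(H>174)),("yellow",(H>20)&(H<34))):
    m=(m&(S>120)&(V>60)&(u>230)&(u<410)).astype(np.uint8)
    k,l,st,ce=cv2.connectedComponentsWithStats(m)
    if k<2: print(n,"none");continue
    i=1+st[1:,4].argmax();q=P[(l==i)&np.isfinite(P[...,0])]
    print(n,st[i]);zt=np.percentile(q[:,2],90);q=q[abs(q[:,2]-zt)<.003];r=cv2.minAreaRect((q[:,:2]*1000).astype(np.float32));print(n,len(q),zt.round(4),np.round(r[0],1),np.round(r[1],1),round(r[2],1))
a=np.radians(8.5);e=np.array([np.cos(a),np.sin(a)]);C=np.array([.5445,-.284])
for s in(-.115,.045,.0): print(s,(C+e*s).round(4))
p=C-e*.115;togo([p[0],p[1],.2775],8.5)
E
```

```text
blue none
red [ 265    0  116   16 1600]
red 418 0.1827 [568.2 -15.2] [45.   1.1] 83.0
yellow [ 262  265  122   56 6282]
yellow 3138 0.2173 [453.3  -2.2] [46.2 11. ] 84.5
-0.115 [ 0.4308 -0.301 ]
0.045 [ 0.589  -0.2773]
0.0 [ 0.5445 -0.284 ]
turn [-0.261 -0.001 -0.   ] shift [ -0.3 293.2  64. ] tcp [ 0.4508 -0.0015  0.2772] yaw -6.43 t 5.45 op 0.487 F [ 0.2 -0.1 -1.5]
```

View pics/w3.png

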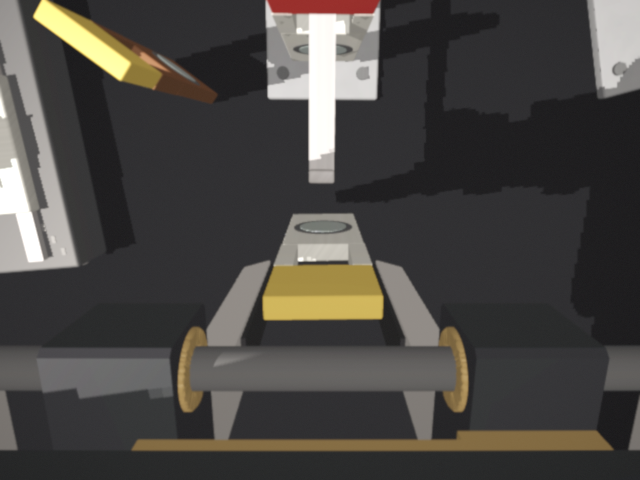

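Yellow is off the crowded hook, hanging at (322,290) and well in front of the arm tip at (320,180).

```bash
python3 -m inch '[[[-0.131,0,0,0,20,20,0.3],[-0.13,0,0,0,33,15,0.3],[0,0,0,0,48,9,0.3],[0,0,0,0,48,9,0.3],[0,0,0,0,48,5,0.3],[0,0,0,0,45,3,0.3],[0,0,0,0,35,0,0.3],[0,0,0,0,15,0,0.3],[0,0,0,0,0,0,0.3],[0,0,0,0,0,0,0.3]]]'
python3 - <<'E'
from h import *
c=cam("wrist");save(c,"w4.png");P=cloud(c)
h=cv2.cvtColor(c["pixels"],cv2.COLOR_RGB2HSV);H,S,V=[h[...,i].astype(int) for i in range(3)]
v,u=np.mgrid[:480,:640]
q=P[(P[...,2]>.153)&(P[...,2]<.173)&(P[...,0]>.46)&(P[...,1]<-.25)&(P[...,1]>-.33)&(S<70)];print(len(q),q[:,0].min())
L=[]
for x in np.arange(q[:,0].min()+.005,.62,.01):
    s=q[abs(q[:,0]-x)<.005]
    if len(s)>20: L.append((x,s[:,1].min(),s[:,1].max(),np.median(s[:,2])))
L=np.array(L);print((L*1000).round(0).astype(int).tolist())
k=(L[:,2]-L[:,1]<.017);f=np.polyfit(L[k,0],L[k,1:3].mean(1),1);print("yaw",np.degrees(np.arctan(f[0])),"y at .55",np.polyval(f,.55))
m=(H>20)&(H<34)&(S>120)&(V>60)&(u>230)&(u<410)&(v>200);Q=P[m&np.isfinite(P[...,0])];zt=np.percentile(Q[:,2],90);Q=Q[abs(Q[:,2]-zt)<.003];print(zt,cv2.minAreaRect((Q[:,:2]*1000).astype(np.float32)))
togo([.589-.003,-.2773,.2775],8.5)
E
```

```text
clock: 6.7
ee_pos: [0.4237, -0.2915, 0.2771]
tcp_rot: [-0.705, -0.053, 0.705, -0.053]
ft_force: [0.2, 0.2, -2.1]
opening: 0.488
4411 0.4751291526907966
[[480, -300, -287, 168], [490, -299, -286, 161], [500, -297, -284, 161], [510, -296, -283, 161], [520, -294, -281, 161], [530, -293, -280, 161], [540, -292, -278, 161], [550, -290, -278, 161]]
yaw 8.270727853719013 y at .55 -0.2836271225871844
0.21701915873538677 ((426.5953369140625, -291.6306457519531), (10.816202163696289, 46.225345611572266), 9.488665580749512)
turn [ 0.002 -0.     0.   ] shift [  -0.3   10.1 -162.6] tcp [ 0.4236 -0.2914  0.2772] yaw 8.61 t 6.75 op 0.487 F [-0.   0.9 -2.3]
```

View pics/w4.png

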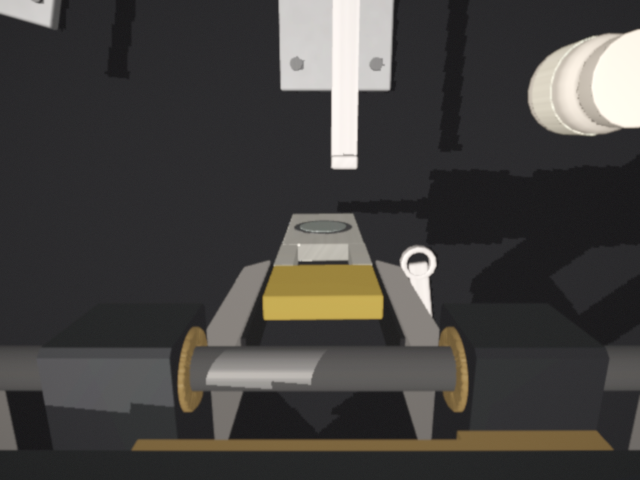

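Yellow (322,290) is in front of the spare arm's tip (344,162), about 10 mm off to the left of it. I correct sideways first, then insert.

```bash
python3 -m inch '[[[0,0,0,0,6.5,0,0.3],[0,0,0,0,4,0,0.3],[0,0,0,0,0,-25,0.3],[0,0,0,0,0,-40,0.3],[0,0,0,0,0,-40,0.3],[0,0,0,0,0,-35,0.3],[0,0,0,0,0,-22,0.3],[0,0,0,0,0,0,0.3],[0,0,0,9,0,0,0.3],[0,0,0,6.5,0,0,0.3],[0,0,0,2,0,0,0.3],[0,0,0,0,0,0,0.3]]]'
python3 -c "
from h import *
togo([.586,-.278,.2594],8.5)"
```

```text
clock: 8.25
ee_pos: [0.5848, -0.2791, 0.2597]
tcp_rot: [0.705, 0.052, -0.705, 0.052]
ft_force: [0.6, -0.5, -2.2]
opening: 0.485
turn [-0. -0. -0.] shift [ 0.3 -0.9 -1.3] tcp [ 0.5848 -0.2791  0.2597] yaw 8.5 t 8.25 op 0.485 F [ 0.6 -0.5 -2.2]
```

```bash
python3 -m inch '[[[0,0,0,0.8,0,0,0.3],[0,0,0,0.5,0,0,0.3],[0,0,0,0,0,0,0.8],[0,0,0,0,0,0,0.8],[0,0,0,0,0,0,0.8],[0,0,0,0,0,0,0.8],[0,0,0,-25,0,0,1],[0,0,0,-40,0,0,1],[0,0,0,-40,0,0,1],[0,0,0,0,0,0,1]]]'
python3 - <<'E'
from h import *
t=cam("top");save(t,"t1.png");P=cloud(t)
c=cam("wrist");cv2.imwrite("pics/w5.png",c["pixels"][:,:,::-1]);P=cloud(c)
h=cv2.cvtColor(c["pixels"],cv2.COLOR_RGB2HSV);H,S,V=[h[...,i].astype(int) for i in range(3)]
v,u=np.mgrid[:480,:640]
m=(H>20)&(H<34)&(S>120)&(V>60)&(u>230)&(u<410)&(v>200);Q=P[m&np.isfinite(P[...,0])];zt=np.percentile(Q[:,2],90);Q=Q[abs(Q[:,2]-zt)<.003];print(zt,cv2.minAreaRect((Q[:,:2]*1000).astype(np.float32)))
togo([.57,-.0155,.36],-6.5)
E
```

```text
clock: 9.5
ee_pos: [0.5859, -0.2792, 0.3683]
tcp_rot: [0.708, 0.051, -0.702, 0.054]
ft_force: [-0.2, 0.9, 0.0]
opening: 1.003
0.19940093316351085 ((588.4231567382812, -279.5812683105469), (9.41825008392334, 43.084228515625), 9.049720764160156)
turn [ 0.262 -0.    -0.   ] shift [   3. -260.   45.] tcp [ 0.5853 -0.2789  0.363 ] yaw 8.53 t 9.6 op 0.999 F [ 0.5 -0.3 -0.6]
```

View pics/w5.png

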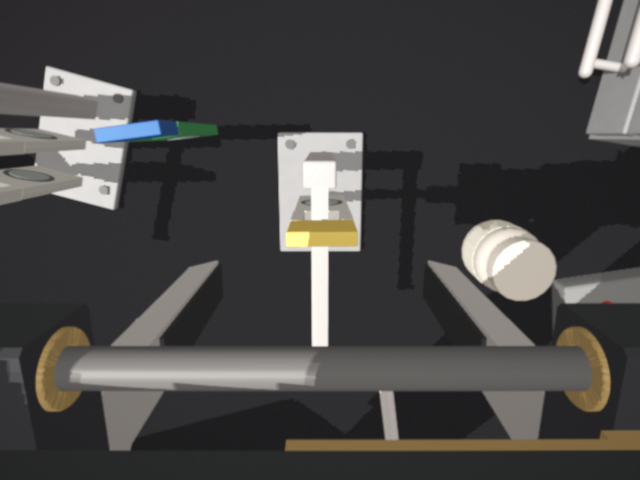

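Yellow hangs free on the spare hook at (322,233), top measured at 0.199 m. Red is next.

```bash
python3 -m inch '[[[0.131,0,0,0,-10,0,1],[0.131,0,0,0,-30,2.5,1],[0,0,0,0,-50,10,1],[0,0,0,0,-50,10,1],[0,0,0,0,-50,10,1],[0,0,0,0,-40,8,1],[0,0,0,0,-20,4,1],[0,0,0,0,-8,1,1],[0,0,0,0,0,0,1]]]'
python3 - <<'E'
from h import *
c=cam("wrist");save(c,"w6.png");P=cloud(c)
h=cv2.cvtColor(c["pixels"],cv2.COLOR_RGB2HSV);H,S,V=[h[...,i].astype(int) for i in range(3)]
v,u=np.mgrid[:480,:640]
for n,m in(("blue",(H>100)&(H<130)),("red",(H<6)|(H>174))):
    m=m&(S>120)&(V>60)&(u>230)&(u<410)
    Q=P[m&np.isfinite(P[...,0])&(abs(P[...,2]-.199)<.003)];r=cv2.minAreaRect((Q[:,:2]*1000).astype(np.float32));print(n,len(Q),np.round(r[0],1),np.round(r[1],1),round(r[2],1),Q[:,2].mean())
togo([.5725,-.0158,.2595],-6.5)
E
```

```text
clock: 10.72
ee_pos: [0.5628, -0.0181, 0.3626]
tcp_rot: [-0.706, 0.04, 0.706, 0.04]
ft_force: [0.2, -0.8, -0.6]
opening: 1.001
blue 1212 [610.  -17.9] [45.7  9.8] 85.0 0.19885290729054161
red 1144 [573.3 -15.5] [45.7 10. ] 83.6 0.19881299747984135
turn [-0.001  0.001 -0.001] shift [103.2  -3.9  -9.3] tcp [ 0.5628 -0.0186  0.3627] yaw -6.55 t 10.78 op 0.998 F [-0.9  0.3 -0.1]
```

```bash
python3 -m inch '[[[0,0,0,20,-3.9,-10,1],[0,0,0,35,0,0,1],[0,0,0,30,0,0,0.8],[0,0,0,18,0,0,0.6],[0,0,0,0,0,0,0.3],[0,0,0,0,0,0,0.3],[0,0,0,0,0,0,0.3],[0,0,0,0,0,0,0.3],[0,0,0,0,0,0,0.3],[0,0,0,0,0,0,0.3],[0,0,0,-9,0,0,0.3],[0,0,0,-9,0,0,0.3],[0,0,0,0,0,0,0.3]]]' 25
python3 - <<'E'
from h import *
a=np.radians(8.4);e=np.array([np.cos(a),np.sin(a)]);C=np.array([.5445,-.2844])
p=C-e*.115;togo([p[0],p[1],.2775],8.5)
E
```

```text
clock: 12.4
ee_pos: [0.5732, -0.0148, 0.2788]
tcp_rot: [0.706, -0.04, -0.706, -0.04]
ft_force: [0.4, -0.4, -2.6]
opening: 0.49
turn [-0.261 -0.001 -0.   ] shift [  1.3 262.2 183.2] tcp [ 0.5732 -0.0148  0.2788] yaw -6.48 t 12.4 op 0.49 F [ 0.4 -0.4 -2.6]
```

```bash
python3 -m inch '[[[0,0,0,0,0,25,0.3],[0,0,0,0,0,35,0.3],[0,0,0,0,0,35,0.3],[0,0,0,0,0,30,0.3],[-0.131,0,0,0,20,14,0.3],[-0.13,0,0,0,35,12,0.3],[0,0,0,0,50,9,0.3],[0,0,0,0,50,9,0.3],[0,0,0,0,50,5,0.3],[0,0,0,0,47,4,0.3],[0,0,0,0,35,0,0.3],[0,0,0,0,15,0,0.3],[0,0,0,0,0,0,0.3],[0,0,0,0,0,0,0.3]]]'
python3 - <<'E'
from h import *
a=np.radians(8.4);e=np.array([np.cos(a),np.sin(a)]);C=np.array([.5445,-.2844])
for s in(-.115,.0): p=C+e*s;togo([p[0],p[1],.2775],8.5)
c=cam("wrist");save(c,"w7.png");P=cloud(c)
h=cv2.cvtColor(c["pixels"],cv2.COLOR_RGB2HSV);H,S,V=[h[...,i].astype(int) for i in range(3)]
v,u=np.mgrid[:480,:640]
m=((H<6)|(H>174))&(S>120)&(V>60)&(u>230)&(u<410)&(v>200);Q=P[m&np.isfinite(P[...,0])];zt=np.percentile(Q[:,2],90);Q=Q[abs(Q[:,2]-zt)<.003];print(zt,cv2.minAreaRect((Q[:,:2]*1000).astype(np.float32)))
E
```

```text
clock: 14.15
ee_pos: [0.431, -0.3013, 0.2782]
tcp_rot: [-0.705, -0.053, 0.705, -0.052]
ft_force: [0.0, -0.0, -3.0]
opening: 0.488
turn [0.001 0.    0.001] shift [ 0.7 -0.1  0.2] tcp [ 0.431  -0.3013  0.2782] yaw 8.54 t 14.15 op 0.488 F [ 0. -0. -3.]
turn [0.001 0.    0.001] shift [ 7.000e-01  1.000e-01 -1.148e+02] tcp [ 0.431  -0.3013  0.2782] yaw 8.54 t 14.15 op 0.488 F [ 0. -0. -3.]
0.21561768363317305 ((430.25897216796875, -301.8640441894531), (11.2024507522583, 46.295692443847656), 7.851443290710449)
```

```bash
python3 -m inch '[[[0,0,0,0,0,-20,0.3],[0,0,0,0,0,-35,0.3],[0,0,0,0,0,-35,0.3],[0,0,0,0,0,-25,0.3],[0,0,0,0,0,0,0.3],[0,0,0,9,0,0,0.3],[0,0,0,7,0,0,0.3],[0,0,0,1,0,0,0.3],[0,0,0,0.7,0,0,0.3],[0,0,0,0,0,0,0.3]]]'
python3 -c "
from h import *
togo([.5445,-.2844,.2594],8.5)"
```

```text
clock: 15.45
ee_pos: [0.544, -0.2855, 0.2619]
tcp_rot: [-0.705, -0.052, 0.705, -0.052]
ft_force: [-2.7, 2.7, 5.5]
opening: 0.488
turn [-0.001  0.    -0.   ] shift [ 2.5 -1.  -0.6] tcp [ 0.544  -0.2855  0.2619] yaw 8.44 t 15.45 op 0.488 F [-2.7  2.7  5.5]
```

```bash
python3 -m inch '[[[0,0,0,-0.5,0,0,0.3],[0,0,0,0,0,0,0.8],[0,0,0,0,0,0,0.8],[0,0,0,0,0,0,0.8],[0,0,0,0,0,0,0.8],[0,0,0,-25,0,0,1],[0,0,0,-40,0,0,1],[0,0,0,-38,0,0,1],[0,0,0,0,0,0,1]]]'
python3 - <<'E'
from h import *
c=cam("wrist");save(c,"w8.png");P=cloud(c)
h=cv2.cvtColor(c["pixels"],cv2.COLOR_RGB2HSV);H,S,V=[h[...,i].astype(int) for i in range(3)]
v,u=np.mgrid[:480,:640]
for n,m in(("yellow",(H>20)&(H<34)),("red",(H<6)|(H>174))):
    m=m&(S>120)&(V>60)&(u>230)&(u<410)
    Q=P[m&np.isfinite(P[...,0])&(abs(P[...,2]-.199)<.004)];r=cv2.minAreaRect((Q[:,:2]*1000).astype(np.float32));print(n,len(Q),np.round(r[0],1),np.round(r[1],1),round(r[2],1),Q[:,2].mean())
togo([.610,-.0179,.363],-6.0)
E
```

```text
clock: 16.58
ee_pos: [0.5454, -0.286, 0.3686]
tcp_rot: [0.708, 0.05, -0.703, 0.054]
ft_force: [0.3, -0.4, -0.6]
opening: 1.004
yellow 73 [ 592.7 -278.9] [ 0.5 41.7] 8.7 0.19819089954653168
red 1099 [ 543.9 -286.3] [10.4 45.5] 7.3 0.19869478333038756
turn [ 0.253 -0.003 -0.002] shift [   2.7 -273.2  -36.6] tcp [ 0.545  -0.2858  0.3657] yaw 8.47 t 16.62 op 1.0 F [-0.3 -0.1 -1.2]
```

View pics/w8.png

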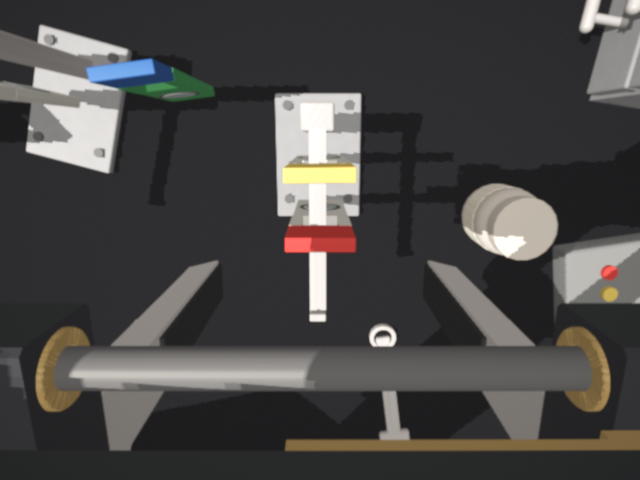

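Red at (320,240) and yellow at (319,174) both hang on the spare hook with tops near 0.199 m. Blue is next.

```bash
python3 -m inch '[[[0.127,0,0,0,-10,-5,1],[0.127,0,0,0,-30,-10,1],[0,0,0,0,-50,-10,1],[0,0,0,0,-50,-8,1],[0,0,0,0,-50,-8,1],[0,0,0,0,-45,-4,1],[0,0,0,0,-28,0,1],[0,0,0,0,-12,0,1],[0,0,0,0,0,0,1]]]'
python3 - <<'E'
from h import *
c=cam("wrist");save(c,"w9.png");P=cloud(c)
h=cv2.cvtColor(c["pixels"],cv2.COLOR_RGB2HSV);H,S,V=[h[...,i].astype(int) for i in range(3)]
v,u=np.mgrid[:480,:640]
m=(H>100)&(H<130)&(S>120)&(V>60)&(u>230)&(u<410)
Q=P[m&np.isfinite(P[...,0])&(abs(P[...,2]-.199)<.004)];r=cv2.minAreaRect((Q[:,:2]*1000).astype(np.float32));print(len(Q),np.round(r[0],1),np.round(r[1],1),round(r[2],1),Q[:,2].mean())
togo([r[0][0]/1000,r[0][1]/1000,.2605],-6.2)
E
```

```text
clock: 17.75
ee_pos: [0.6121, -0.0141, 0.3626]
tcp_rot: [-0.705, 0.037, 0.707, 0.037]
ft_force: [0.3, -0.1, 0.0]
opening: 0.999
1055 [610.5 -18. ] [44.2  9.3] 85.0 0.1987097323838177
turn [ 0.002  0.002 -0.001] shift [102.5   3.3   1.3] tcp [ 0.6121 -0.0148  0.363 ] yaw -6.11 t 17.8 op 1.0 F [0.8 0.6 0.7]
```

```bash
python3 -m inch '[[[0,0,0,20,3.3,1.3,1],[0,0,0,35,0,0,1],[0,0,0,30,0,0,0.8],[0,0,0,17.5,0,0,0.6],[0,0,0,0,0,0,0.3],[0,0,0,0,0,0,0.3],[0,0,0,0,0,0,0.3],[0,0,0,0,0,0,0.3],[0,0,0,0,0,0,0.3],[0,0,0,0,0,0,0.3],[0,0,0,-9,0,0,0.3],[0,0,0,-9,0,0,0.3],[0,0,0,0,0,0,0.3]]]' 25
python3 - <<'E'
from h import *
togo([.610-.164,0,.279],-6.7)
t=cam("top");s=cam("side");
for n,c in(("top",t),("side",s)):
    P=cloud(c);h=cv2.cvtColor(c["pixels"],cv2.COLOR_RGB2HSV);H,S,V=[h[...,i].astype(int) for i in range(3)]
    m=(H>6)&(H<19)&(S>130)&(V>90)&(P[...,0]>.45)&(P[...,0]<.62)&(P[...,1]>.2)&(P[...,1]<.36)
    Q=P[m];Q=Q[(Q[:,2]>.085)&(Q[:,2]<.115)];r=cv2.minAreaRect((Q[:,:2]*1000).astype(np.float32));print(n,len(Q),np.round(r[0],1),np.round(r[1],1),round(r[2],1),np.percentile(Q[:,2],[5,50,95]).round(4))
E
```

```text
clock: 19.42
ee_pos: [0.6108, -0.0173, 0.2802]
tcp_rot: [0.706, -0.037, -0.706, -0.037]
ft_force: [0.0, -0.6, -2.4]
opening: 0.486
turn [ 0.011 -0.001  0.   ] shift [  1.2   2.  165.7] tcp [ 0.6108 -0.0173  0.2802] yaw -6.08 t 19.43 op 0.486 F [ 0.  -0.6 -2.4]
top 300 [532.  280.1] [76.1 39. ] 88.9 [0.0888 0.098  0.105 ]
side 472 [538.6 280.7] [75.4 78.7] 49.3 [0.0914 0.0989 0.1042]
```

```bash
python3 -m inch '[[[0,0,0,0,0,25,0.3],[0,0,0,0,0.5,40,0.3],[0,0,0,0,0.5,40,0.3],[0,0,0,0,0.5,40,0.3],[0,0,0,0,0,20,0.3],[0,0,0,-25,0,0,0.3],[0,0,0,-45,0,0,0.3],[0,0,0,-45,-10,0,0.3],[-0.05,0,0,0,-30,0,0.3],[-0.05,0,0,0,-45,0,0.3],[0,0,0,0,-50,0,0.3],[0,0,0,0,-50,0,0.3],[0,0,0,0,-45,0,0.3],[0,0,0,0,-30,0,0.3],[0,0,0,0,-15,0,0.3],[0,0,0,0,0,0,0.3],[0,0,0,0,0,0,0.3]]]'
python3 - <<'E'
from h import *
togo([.46,.280,.395],-1)
c=cam("wrist");save(c,"w10.png");np.savez("w10.npz",P=cloud(c),px=c["pixels"])
E
```

```text
clock: 21.65
ee_pos: [0.4545, 0.2723, 0.3946]
tcp_rot: [0.707, -0.003, -0.707, -0.002]
ft_force: [0.6, -0.7, -1.0]
opening: 0.486
turn [ 0.01  -0.    -0.001] shift [-0.4 -7.8 -5.4] tcp [0.4545 0.2723 0.3946] yaw -0.43 t 21.65 op 0.486 F [ 0.6 -0.7 -1. ]
```

View pics/w10.png

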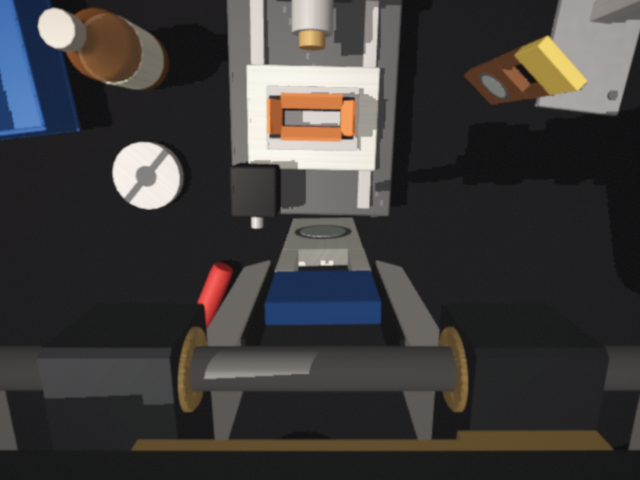

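The cradle's orange flaps surround the slot at (312,117). The slab edges run nearly parallel to the image, the motor is at (256,190) and the lens at (312,40). Blue is held at (322,298).

```bash
cat > cr.py <<'E'
from h import *
def look(c,P):
    h=cv2.cvtColor(c["pixels"],cv2.COLOR_RGB2HSV);H,S,V=[h[...,i].astype(int) for i in range(3)]
    o=(H>4)&(H<19)&(S>150)&(V>90)&(P[...,0]>.47)&(P[...,0]<.6)&(P[...,1]>.2)&(P[...,1]<.36)&(P[...,2]<.12)
    m=o.astype(np.uint8);cs,hi=cv2.findContours(cv2.morphologyEx(m,cv2.MORPH_CLOSE,np.ones((7,7))),cv2.RETR_CCOMP,cv2.CHAIN_APPROX_NONE)
    for k,ct in enumerate(cs):
        if cv2.contourArea(ct)<150: continue
        inner=hi[0][k][3]>=0; z=.093 if inner else .105
        w=onz(c,ct[:,0,:],z)[:,:2]*1000;r=cv2.minAreaRect(w.astype(np.float32))
        print("inner" if inner else "outer",ct[:,0].min(0),ct[:,0].max(0),np.round(r[0],1),np.round(r[1],1),round(r[2],1))
    Q=P[o&np.isfinite(P[...,0])];print("orange z",np.percentile(Q[:,2],[2,50,98]).round(4));T=Q[Q[:,2]>.101];r=cv2.minAreaRect((T[:,:2]*1000).astype(np.float32));print("tops",len(T),np.round(r[0],1),np.round(r[1],1),round(r[2],1))
    v,u=np.mgrid[:480,:640]
    b=(H>100)&(H<130)&(S>120)&(V>50)&(u>230)&(u<410)&(v>200);Q=P[b&np.isfinite(P[...,0])];zt=np.percentile(Q[:,2],80);Q=Q[abs(Q[:,2]-zt)<.003];r=cv2.minAreaRect((Q[:,:2]*1000).astype(np.float32));print("blue top",zt.round(4),np.round(r[0],1),np.round(r[1],1),round(r[2],1))
    # granite side edges -> yaw; floor
    s=env.read_state();print("tcp",np.round(s["ee_pos"],4))
E
python3 - <<'E'
from cr import *
c=cam("wrist");P=cloud(c);look(c,P)
v,u=np.mgrid[:480,:640]
print("slot floor z",np.nanmedian(P[114:121,300:328,2]), "rim z(white)",np.nanmedian(P[75:85,270:350,2]))
E
```

```text
outer [268  94] [355 139] [535.5 280.7] [77.1 38.4] 89.5
inner [282 108] [341 127] [535.2 280.8] [54.1 16.7] 89.5
orange z [0.0933 0.1008 0.1062]
tops 1306 [535.5 280.8] [77.2 38.7] 89.2
blue top 0.3302 [453.2 271.6] [11.1 46.1] 0.5
tcp [0.4545 0.2722 0.3948]
slot floor z 0.06599335681442406 rim z(white) 0.05790531200727683
```

```bash
python3 -m inch '[[[0.003,0,0,0,-4,-15,0.3],[0,0,0,0,-4,-25,0.3],[0,0,0,0,0,-22,0.3],[0,0,0,0,0,-13,0.3],[0,0,0,20,0,-6,0.3],[0,0,0,20,0,0,0.3],[0,0,0,12,0,0,0.3],[0,0,0,0,0,0,0.3],[0,0,0,0,0,0,0.3]]]'
python3 - <<'E'
from cr import *
togo([.5362,.2814,.2892],-.6)
c=cam("wrist");P=cloud(c);save(c,"w11.png");look(c,P)
E
```

```text
clock: 22.88
ee_pos: [0.5356, 0.2807, 0.3437]
tcp_rot: [0.708, -0.003, -0.707, -0.003]
ft_force: [-1.1, 0.3, -2.6]
opening: 0.486
turn [ 0.001 -0.002  0.001] shift [54.5 -0.7 -0.6] tcp [0.5356 0.2807 0.3437] yaw -0.53 t 22.88 op 0.486 F [-1.1  0.3 -2.6]
outer [274 192] [369 237] [539.  280.9] [76.8 36. ] 88.0
orange z [0.0892 0.1016 0.1062]
tops 1088 [538.3 281. ] [77.1 35.3] 88.1
blue top 0.2792 [534.4 280.2] [11.1 46.1] 0.5
tcp [0.5356 0.2807 0.3439]
```

```bash
python3 - <<'E'
from h import *
s=cam("side");cv2.imwrite("pics/s2.png",cv2.resize(s["pixels"][130:330,120:340,::-1],None,fx=2.7,fy=2.7,interpolation=cv2.INTER_CUBIC))
P=cloud(s);h=cv2.cvtColor(s["pixels"],cv2.COLOR_RGB2HSV)
# silver/blue face points of the held plate: fit tilt from its visible left side edge
k=(abs(P[...,0]-.536)<.02)&(abs(P[...,1]-.281)<.035)&(P[...,2]>.115)&(P[...,2]<.27)
Q=P[k];print(len(Q))
for z in np.arange(.12,.27,.02):
    q=Q[abs(Q[:,2]-z)<.01]
    if len(q)>5: print(round(z,3),len(q),np.percentile(q[:,0],[5,50,95]).round(4),np.percentile(q[:,1],[5,95]).round(4))
E
```

```text
1271
0.12 82 [0.5299 0.5309 0.5387] [0.2625 0.3062]
0.14 149 [0.5296 0.531  0.5383] [0.2628 0.306 ]
0.16 150 [0.5288 0.5303 0.5382] [0.2645 0.306 ]
0.18 170 [0.5292 0.5306 0.5379] [0.2635 0.3059]
0.2 192 [0.5295 0.5312 0.5389] [0.2635 0.3056]
0.22 146 [0.5296 0.5333 0.5395] [0.2615 0.3059]
0.24 147 [0.5288 0.5306 0.5388] [0.2602 0.307 ]
0.26 235 [0.5272 0.5298 0.5396] [0.2529 0.3155]
```

View pics/s2.png

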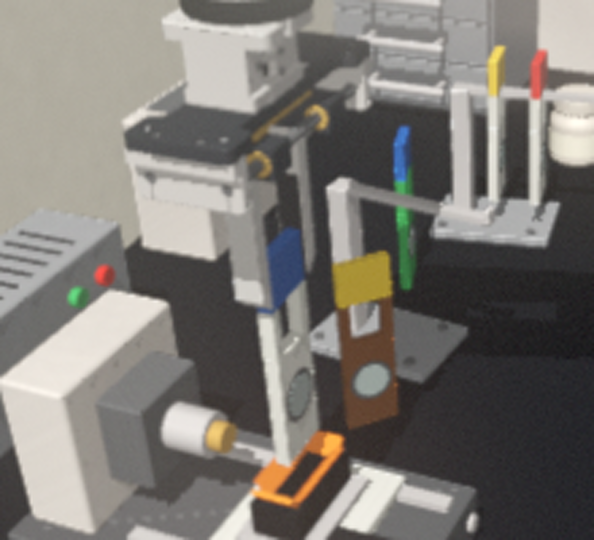

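Side crop (view 10): blue hangs vertical directly over the orange cradle at about (290,450). Red and yellow hang on the spare hook at the upper right. I nudge 1.5 mm forward and lower slowly.

```bash
python3 -m inch '[[[0,0,0,0,-0.5,-1.5,0.3],[0,0,0,10,0,0,0.3],[0,0,0,8,0,0,0.3],[0,0,0,7,0,0,0.3],[0,0,0,5,0,0,0.3],[0,0,0,0,0,0,0.3]]]'
python3 -c "
from h import *
togo([.5362,.2814,.2892],-.6)"
```

```text
clock: 23.72
ee_pos: [0.5367, 0.281, 0.3118]
tcp_rot: [-0.707, 0.003, 0.707, 0.003]
ft_force: [-0.5, -0.5, -2.4]
opening: 0.487
turn [ 0.001  0.001 -0.001] shift [22.6 -0.4  0.5] tcp [0.5367 0.281  0.3118] yaw -0.53 t 23.73 op 0.487 F [-0.5 -0.5 -2.4]
```

```bash
python3 -m inch '[[[0,0,0,6,0,0,0.3],[0,0,0,6,0,0,0.3],[0,0,0,6,0,0,0.3],[0,0,0,3,0,0,0.3],[0,0,0,0,0,0,0.3]]]'
python3 -c "
from h import *
togo([.5362,.2814,.2892],-.6)"
```

```text
clock: 24.35
ee_pos: [0.5368, 0.281, 0.2912]
tcp_rot: [-0.707, 0.003, 0.707, 0.003]
ft_force: [-0.6, 0.1, -2.5]
opening: 0.487
turn [ 0.001  0.    -0.   ] shift [ 2.  -0.3  0.6] tcp [0.5368 0.281  0.2912] yaw -0.53 t 24.35 op 0.487 F [-0.6  0.1 -2.5]
```

```bash
python3 -m inch '[[[0,0,0,1.2,0,0,0.3],[0,0,0,0.8,0,0,0.3],[0,0,0,0.7,0,0,0.3],[0,0,0,0,0,0,0.3]]]'
python3 -c "
from h import *
togo([.5362,.2814,.2892],-.6)"
```

```text
clock: 24.85
ee_pos: [0.537, 0.2811, 0.2904]
tcp_rot: [0.708, -0.003, -0.706, -0.003]
ft_force: [-1.6, -2.0, 5.5]
opening: 0.489
turn [ 0.001 -0.002  0.001] shift [ 1.2 -0.3  0.9] tcp [0.537  0.2811 0.2904] yaw -0.53 t 24.85 op 0.489 F [-1.6 -2.   5.5]
```

```bash
python3 -m inch '[[[0,0,0,-0.5,0,0,0.3],[0,0,0,0,0,0,0.8],[0,0,0,0,0,0,0.8],[0,0,0,0,0,0,0.8],[0,0,0,0,0,0,0.8],[0,0,0,-25,0,0,1],[0,0,0,-40,0,0,1],[0,0,0,-40,0,0,1],[0,0,0,0,0,40,1],[0,0,0,0,0,40,1],[0,0,0,0,0,0,1]]]'
python3 - <<'E'
from cr import *
c=cam("wrist");P=cloud(c);save(c,"w12.png")
h=cv2.cvtColor(c["pixels"],cv2.COLOR_RGB2HSV);H,S,V=[h[...,i].astype(int) for i in range(3)]
b=(H>100)&(H<130)&(S>120)&(V>50)&(abs(P[...,0]-.536)<.03)&(abs(P[...,1]-.281)<.04);Q=P[b];zt=np.percentile(Q[:,2],80);Q=Q[abs(Q[:,2]-zt)<.003];r=cv2.minAreaRect((Q[:,:2]*1000).astype(np.float32));print("blue top",zt.round(4),np.round(r[0],1),np.round(r[1],1),round(r[2],1))
t=cam("top");save(t,"t2.png");P=cloud(t);h=cv2.cvtColor(t["pixels"],cv2.COLOR_RGB2HSV);H,S,V=[h[...,i].astype(int) for i in range(3)]
for n,m in(("red",(H<6)|(H>174)),("yellow",(H>20)&(H<34)),):
    Q=P[m&(S>130)&(V>80)&(abs(P[...,0]-.56)<.08)&(abs(P[...,1]+.28)<.05)&(P[...,2]>.15)];print(n,len(Q),np.median(Q,0).round(3) if len(Q) else "",np.percentile(Q[:,2],95).round(3) if len(Q) else "")
togo([.5,.28,.4],0)
E
```

```text
clock: 26.22
ee_pos: [0.455, 0.282, 0.3955]
tcp_rot: [0.708, -0.002, -0.707, -0.003]
ft_force: [-0.9, -0.1, -0.3]
opening: 0.998
blue top 0.2265 [535.5 280.4] [ 9.4 45.2] 0.6
red 139 [ 0.539 -0.284  0.194] 0.2
yellow 142 [ 0.583 -0.278  0.194] 0.199
turn [-0.009 -0.001  0.   ] shift [ -5.4   1.9 -43. ] tcp [0.457  0.2819 0.3946] yaw -0.51 t 26.32 op 0.999 F [0.2 0.3 0.1]
```

View pics/w12.png

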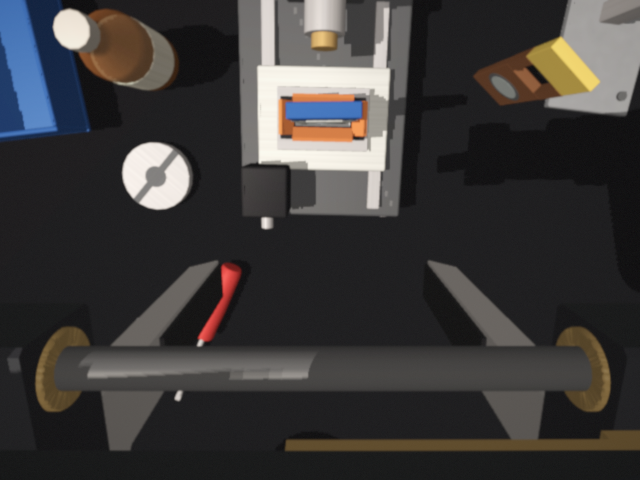

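View pics/t2.png

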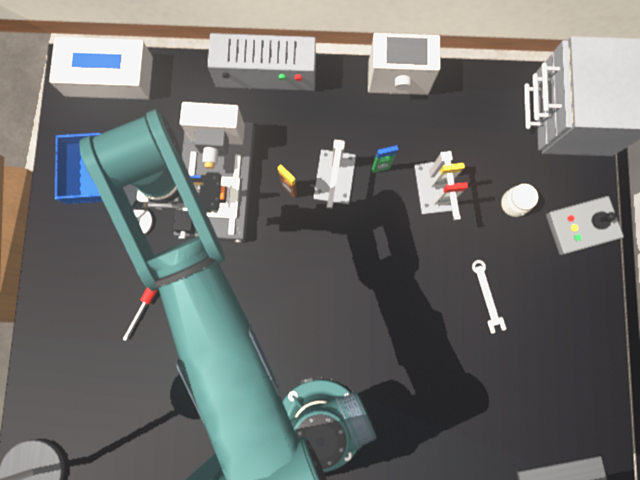

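The wrist view shows blue standing in the slot at (324,110) with nothing touching it. The top view shows yellow (452,168) and red (455,187) on the spare hook and the bystanders unmoved. I hand in now.

```bash
python3 -c "
from cell import env
print(env.sign_off(), env.read_state()['clock'])"
```

```text
the job is handed in; nothing more can be done
the job is handed in; nothing more can be done
```

The blue carrier stands released in the cradle's slot, and the yellow and red carriers hang released on the spare hook. I handed the job in at about 26 s of the 72 s allowed; sign-off gives no verdict.

**Moves:** I lifted each carrier over the crowded hook's lip. Yellow went deep on the spare hook (about +45 mm) and red in front of it (about 0 mm). Blue went into the cradle until a light contact force of about 5.5 N showed it was down.

**Last checks:**
- **Blue:** its top is at 0.2265 m, where 0.225 m means fully down. It sits at (0.5355, 0.2804), within 1 mm of the slot centre measured before inserting, and lies along the slot.
- **Red and yellow:** their tops are at 0.199–0.200 m, the height they had while hanging on the crowded hook.
- **Bystanders:** the driver and wrench look unmoved in the last top view and the disc and bottle in the last wrist view; I did not measure any of them.
- **Robot:** the gripper is open and clear of everything, with no force on it.

**One disagreement:** the second look at the cradle, partly hidden by the held carrier, put the slot about 2–3 mm further forward than the first. I split the difference with a 1.5 mm nudge, and blue went in without side force.

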